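Find the fullest tin of washers by hefting

ROBOT

A 6-joint arm with a two-finger parallel gripper is mounted at the origin on the work surface. World frame = base frame: x ahead of the robot, y to its left, z up, the work surface at z = 0. Lengths are in m, angles in rad, forces in N, time in s.
With the tool pointing down it reaches from about 0.275 to 0.85 m from the base axis. Payload 5.2 kg.
Tool frame: the origin (TCP) lies on the front face of the gripper's body, between the roots of the fingers; the fingertips stand 73 mm ahead of it and the grasp point (between the pads) lies 54 mm ahead of it; z points along the fingers, x is the direction in which the jaws open and shut, and the axes are right-handed (so a half turn about z gives the same grasp; the last joint's range is limited). The gripper opens to 85 mm and grips with 20 to 120 N. Pads are 22 mm wide; open, the fingers measure 114 mm over their backs; the gripper's body (76 mm by 85 mm) begins 54 mm behind the grasp point. The pads swing forward as they close: fully open they stand 13 mm farther back than shut.
Start: joints at [-1.482, 0.259, 1.535, -0, 1.348, -0.203], TCP at [0.158, -0.527, 0.304] pointing down, gripper open.
Joint ranges: [-3.14, 3.14], [-0.91, 2.08], [0.19, 2.58], [-1.22, 4.36], [0.22, 2.71], [-3.12, 3.12]. Speed limits (rad/s): [2.57, 2.57, 3.14, 3.14, 3.14, 3.14].

INTERFACE

Orientations are given as a unit quaternion [x, y, z, w].
In Python, from plant import r, eyes gives the robot as it stands.
- The arm moves only by the tool move_arm, never from a script. Its argument "motion" is a list that holds one entry, the list of rows, each a list of 7 numbers: the shift along the world's x, y, z in cm, then the turn, a rotation vector about the world's x, y, z in degrees, then the opening, from 0 (shut) to 1 (fully open). A call has exactly 8 rows; each row shifts and turns the pose as measured when the row begins; what a row does not reach is not made up. A row lasts 1/8 s, in which the tool goes at most 62.5 mm and 10.7 degrees, less where a joint would pass 70% of its speed; a pose out of reach is approached as far as the arm can. A call is refused whole if a number of a shift passes 6.25 or a number of a turn 10.7, either way. A call with a gripper value outside its range is refused whole. The fingers move at their own pace and stop on an object; the grip force is fixed at half the most. Time passes only in rows, so rows that do not move let the fingers close, or fill a call up. It gives the time, the measured TCP pose, the force and the opening at its end, in the units of the state.
- r.sense(): the state, without advancing time (a new reading comes with each control period).
- eyes.get_image(name): name is "side" or "top"; returns a dict with "image" (400x640x3 uint8, blue, green, red), "vertical_fov" (degrees; the focal length in pixels is half the picture's height over the tangent of half this angle, whatever the lens; pixels are square), "cx", "cy" (the principal point, pixels), "cam_to_world" (4x4, takes a point from camera to world coordinates). Camera axes: x right, y down, z forward; pixel columns grow to the right and rows downward; lengths in m; the calibration is good to about 2 mm. A picture is of the moment at which its call begins. There is no depth.
- r.job_done(): hands the job in, once; it reports no verdict.
The state is a dict: "t": time; "qpos": joint angles; "qd": joint speeds; "tau": joint torques, N m; "eef_pos": TCP position; "eef_rot": TCP orientation; "wrist_force": force on the tool from outside, world axes, zero at the start; "ft_torque": the same for the moment, N m; "finger_gap": finger opening in m.
Only numpy, scipy, OpenCV 4.12 (cv2) and the standard library are available. Lean on these libraries where they do the work, as an engineer would, in place of code of your own. Each camera call takes 0.05 s, during which the arm holds its last target.

TASK

One of the three look-alike closed tins of washers is the fullest, and I need it for the railing job. Going from the robot's left to its right, lift each tin some 5 cm clear of the bench to feel its weight, setting each upright back where it stood before lifting the next; then hold the heaviest one up, upright and still, about 20 cm above the bench, and finish while still holding it so that I can take it. Do not drop or tip any tin, and leave the toolbox, cup, spanner and stud finder alone.

Things in the scene. Friction and masses are not known exactly. Their poses are not given: they have to be found in the camera images.
- tin_left: closed round tin, plain bare metal, 56 mm in diameter, 80 mm tall, standing upright; origin at the centre of its underside, z up along its axis. The three tins look exactly alike and each holds a hidden load (which may shift a few mm inside), dealt afresh each time; a tin weighs 0.18 to 0.75 kg in all, and the heaviest at least 0.14 kg more than either other. This one stands at the robot's left (largest y).
- tin_middle: closed round tin, plain bare metal, 56 mm in diameter, 80 mm tall, standing upright; origin at the centre of its underside, z up along its axis. The three tins look exactly alike and each holds a hidden load (which may shift a few mm inside), dealt afresh each time; a tin weighs 0.18 to 0.75 kg in all, and the heaviest at least 0.14 kg more than either other. This one stands in the middle, at least 0.12 m in y from either neighbour.
- tin_right: closed round tin, plain bare metal, 56 mm in diameter, 80 mm tall, standing upright; origin at the centre of its underside, z up along its axis. The three tins look exactly alike and each holds a hidden load (which may shift a few mm inside), dealt afresh each time; a tin weighs 0.18 to 0.75 kg in all, and the heaviest at least 0.14 kg more than either other. This one stands at the robot's right (smallest y).
- bench: charcoal grey resin bench on which everything stands, its flat top at z = 0
- toolbox: bright red metal toolbox, lid latched, 360 mm long (x), 170 mm wide (y), 186 mm tall with its handle, fixed at the robot's right; origin at the centre of its underside; a bystander
- cup: beige ceramic cup, 80 mm across the rim, 90 mm tall, beyond the tins; origin at the centre of its underside; a bystander
- spanner: steel spanner lying flat, 190 mm long, to the left of the tins; a bystander
- stud_finder: yellow plastic stud finder with a round button, 150 x 68 x 32 mm, beyond the tins; origin at the centre of its underside, x along its length; a bystander
There are look-alikes about, which are no part of the job. Leave any orange or turquoise look-alike of the tin_middle alone.

How it is judged:
On the way, in this order (a step that is already met when the one before it is completed fails the run):
1. the left tin is lifted clear of the bench (25 mm or more) in the fingers, the other two standing (height (world z) of tin_left above 0.025 m and contact force between the fingers and tin_left above 1 N and height (world z) of each of tin_middle, tin_right below 0.006 m and angle between each of tin_middle, tin_right's own z axis and vertical below 0.12 rad), for 0.2 s.
2. the left tin stands again and the middle one is lifted clear (height (world z) of tin_middle above 0.025 m and contact force between the fingers and tin_middle above 1 N and height (world z) of each of tin_left, tin_right below 0.006 m and angle between each of tin_left, tin_right's own z axis and vertical below 0.12 rad), for 0.2 s.
3. the left and middle tins stand again and the right one is lifted clear (height (world z) of tin_right above 0.025 m and contact force between the fingers and tin_right above 1 N and height (world z) of each of tin_left, tin_middle below 0.006 m and angle between each of tin_left, tin_middle's own z axis and vertical below 0.12 rad), for 0.2 s.
At the end, for the whole second after the job is handed in: The heaviest tin is held in the fingers, upright within 0.35 rad, still, its underside over 150 mm above the bench, carried by nothing else; the two lighter tins (each under 4.9 N on the bench) stand upright on it, untouched, within 35 mm of where they began (((height (world z) of tin_left above 0.15 m and angle between tin_left's own z axis and vertical below 0.35 rad and linear speed of tin_left below 0.04 m/s and contact force between the fingers and tin_left above 1 N and contact force between tin_left and bench below 0.1 N and contact force between tin_left and tin_middle below 0.1 N and contact force between tin_left and tin_right below 0.1 N and contact force between tin_left and toolbox below 0.1 N and contact force between tin_left and cup below 0.1 N and contact force between tin_left and spanner below 0.1 N and contact force between tin_left and stud_finder below 0.1 N and (height (world z) of tin_middle below 0.006 m and angle between tin_middle's own z axis and vertical below 0.12 rad and distance of tin_middle from where it was at the start of the episode below 0.035 m and contact force between tin_middle and bench between 1 and 4.9 N and contact force between each of the arm, the fingers and tin_middle below 0.1 N) and (height (world z) of tin_right below 0.006 m and angle between tin_right's own z axis and vertical below 0.12 rad and distance of tin_right from where it was at the start of the episode below 0.035 m and contact force between tin_right and bench between 1 and 4.9 N and contact force between each of the arm, the fingers and tin_right below 0.1 N)) or (height (world z) of tin_middle above 0.15 m and angle between tin_middle's own z axis and vertical below 0.35 rad and linear speed of tin_middle below 0.04 m/s and contact force between the fingers and tin_middle above 1 N and contact force between tin_middle and bench below 0.1 N and contact force between tin_middle and tin_left below 0.1 N and contact force between tin_middle and tin_right below 0.1 N and contact force between tin_middle and toolbox below 0.1 N and contact force between tin_middle and cup below 0.1 N and contact force between tin_middle and spanner below 0.1 N and contact force between tin_middle and stud_finder below 0.1 N and (height (world z) of tin_left below 0.006 m and angle between tin_left's own z axis and vertical below 0.12 rad and distance of tin_left from where it was at the start of the episode below 0.035 m and contact force between tin_left and bench between 1 and 4.9 N and contact force between each of the arm, the fingers and tin_left below 0.1 N) and (height (world z) of tin_right below 0.006 m and angle between tin_right's own z axis and vertical below 0.12 rad and distance of tin_right from where it was at the start of the episode below 0.035 m and contact force between tin_right and bench between 1 and 4.9 N and contact force between each of the arm, the fingers and tin_right below 0.1 N)) or (height (world z) of tin_right above 0.15 m and angle between tin_right's own z axis and vertical below 0.35 rad and linear speed of tin_right below 0.04 m/s and contact force between the fingers and tin_right above 1 N and contact force between tin_right and bench below 0.1 N and contact force between tin_right and tin_left below 0.1 N and contact force between tin_right and tin_middle below 0.1 N and contact force between tin_right and toolbox below 0.1 N and contact force between tin_right and cup below 0.1 N and contact force between tin_right and spanner below 0.1 N and contact force between tin_right and stud_finder below 0.1 N and (height (world z) of tin_left below 0.006 m and angle between tin_left's own z axis and vertical below 0.12 rad and distance of tin_left from where it was at the start of the episode below 0.035 m and contact force between tin_left and bench between 1 and 4.9 N and contact force between each of the arm, the fingers and tin_left below 0.1 N) and (height (world z) of tin_middle below 0.006 m and angle between tin_middle's own z axis and vertical below 0.12 rad and distance of tin_middle from where it was at the start of the episode below 0.035 m and contact force between tin_middle and bench between 1 and 4.9 N and contact force between each of the arm, the fingers and tin_middle below 0.1 N)))); the arm keeps its last pose, push and grip.
It fails at once if a tin is let go more than 25 mm above the bench ((height (world z) of tin_left above 0.025 m and contact force between the fingers and tin_left below 0.05 N) or (height (world z) of tin_middle above 0.025 m and contact force between the fingers and tin_middle below 0.05 N) or (height (world z) of tin_right above 0.025 m and contact force between the fingers and tin_right below 0.05 N)).
It fails at once if a tin is tipped by more than 0.6 rad (angle between any of tin_left, tin_middle, tin_right's own z axis and vertical above 0.6 rad).
It fails at once if the cup, spanner or stud finder is shifted by more than 20 mm (distance of any of cup, spanner, stud_finder from where it was at the start of the episode above 0.02 m).
It fails at once if the robot or a tin pushes on the toolbox with more than 5 N (contact force between any of the arm, the fingers, tin_left, tin_middle, tin_right and toolbox above 5 N).
It also fails if it takes over 67 s, if anything falls off the work surface, if the arm or the gripper's body presses on something with over 40 N, if the wrist force passes 120 N, or if a joint passes its speed limit or range.

## Working session

There is one attempt and no reset: what is moved stays moved. The work goes in short steps, Python scripts to look and compute and a tool call to move; the robot and the scene stay as the last step left them, time stands still between calls to the robot, and variables do not carry over. Pictures are saved under pics/ and viewed, and the job is handed in when it is done.

Besides the shell and the picture viewer there is one more tool, called after "Call:" in YAML: its name, and indented under it one key for each argument. move_arm: Moves the arm, as the interface text tells. Its arguments: {"type":"object","properties":{"motion":{"type":"array","items":{"type":"array","items":{"type":"array","items":{"type":"number"}}}}},"required":["motion"]}

```bash
ls; mkdir -p pics
python3 - <<'E'
from plant import r, eyes
import cv2
for n in("top","side"):
    d=eyes.get_image(n); cv2.imwrite(f"pics/{n}0.png",d["image"]); print(n,d["vertical_fov"],d["cx"],d["cy"],d["cam_to_world"])
print(r.sense())
E
```

```text
pics
top 45.086344129539086 315.0145688710811 205.68991209125733 [[-0.00774366 -0.99832343  0.05736167  0.45973934]
 [-0.999919    0.00830996  0.00964046 -0.09153442]
 [-0.01010097 -0.05728237 -0.99830692  1.61357624]
 [ 0.          0.          0.          1.        ]]
side 47.062153038232346 324.59364837997214 199.69231053764662 [[-0.95445577 -0.20632828  0.21550595  0.28037322]
 [-0.29765683  0.60922773 -0.73501156  0.94066677]
 [ 0.02036147 -0.76568284 -0.64289595  0.93701547]
 [ 0.          0.          0.          1.        ]]
{'t': 0.1, 'qpos': array([-1.48177347e+00,  2.59241804e-01,  1.53594274e+00,  2.59025285e-05,
        1.34801741e+00, -2.02830683e-01]), 'qd': array([-0.00094946, -0.00099399, -0.00452344, -0.00048721,  0.00105545,
        0.00090712]), 'tau': array([ 2.13960651e-03, -4.46968102e+01, -2.91247380e+01, -3.41006680e-04,
        6.27732297e-03,  5.55199364e-06]), 'eef_pos': array([ 0.158232  , -0.5263836 ,  0.30318538]), 'eef_rot': array([ 8.02409353e-01, -5.96773476e-01, -5.26269125e-04, -6.08818786e-04]), 'wrist_force': array([-0.1020792 , -0.04829667,  0.31059512]), 'ft_torque': array([ 0.01580181, -0.03547814,  0.01835164]), 'finger_gap': 0.08573171218918964}
```

View pics/top0.png

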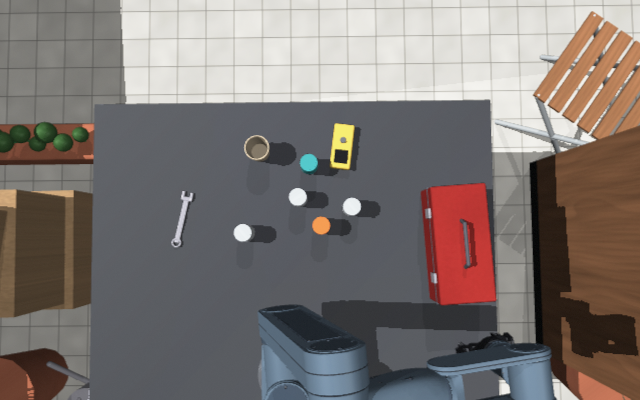

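View pics/side0.png

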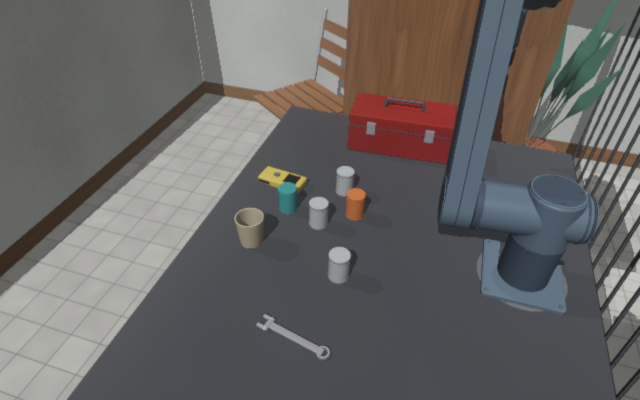

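The top view shows three bare-metal tins: left (244,233), middle (298,197) and right (352,207). The look-alikes to leave alone are turquoise at (309,163) and orange at (321,226). In the side view the bare tins are at (340,265), (319,213) and (345,181). I'll measure their lids and check them in a crop.

```bash
cat > h.py <<'E'
import numpy as np, cv2
def ray(d,u,v):
    f=200/np.tan(np.radians(d["vertical_fov"])/2)
    T=d["cam_to_world"]; w=T[:3,:3]@np.array([(u-d["cx"])/f,(v-d["cy"])/f,1]); return T[:3,3],w
def onz(d,u,v,z):
    o,w=ray(d,u,v); return o+w*(z-o[2])/w[2]
def proj(d,p):
    f=200/np.tan(np.radians(d["vertical_fov"])/2)
    T=d["cam_to_world"]; q=T[:3,:3].T@(np.array(p)-T[:3,3]); return f*q[0]/q[2]+d["cx"],f*q[1]/q[2]+d["cy"]
E
python3 - <<'E'
from plant import r, eyes
from h import *
d=eyes.get_image("top"); s=eyes.get_image("side"); im=d["image"]; hsv=cv2.cvtColor(im,cv2.COLOR_BGR2HSV)
H,S,V=cv2.split(hsv)
masks=dict(metal=(S<40)&(V>150),orange=(H<18)&(H>8)&(S>150)&(V>120),turq=(H>80)&(H<100)&(S>120)&(V>90))
sd=s["image"].copy()
for k,m in masks.items():
    m=m.astype(np.uint8); m[:110]=0;m[300:]=0;m[:,:100]=0;m[:,:200]=m[:,:200]*(k!='metal');m[:,420:]=0
    for c in cv2.findContours(m,cv2.RETR_EXTERNAL,cv2.CHAIN_APPROX_NONE)[0]:
        if cv2.contourArea(c)<100: continue
        (u,v),rad=cv2.minEnclosingCircle(c); M=cv2.moments(c); p=onz(d,u,v,.08); p2=onz(d,M['m10']/M['m00'],M['m01']/M['m00'],.08)
        print(k,round(u,1),round(v,1),round(rad,1),p.round(4),p2.round(4))
        a=proj(s,p)
        cv2.circle(sd,(int(a[0]),int(a[1])),2,(0,0,255),-1)
A=cv2.resize(im[130:260,210:390],None,fx=4,fy=4);B=cv2.resize(sd[150:290,230:390],None,fx=4,fy=4)
cv2.imwrite("pics/crop1.png",A);cv2.imwrite("pics/crop2.png",B)
E
```

```text
metal 242.2 232.5 9.1 [0.4643 0.1556 0.08  ] [0.465  0.1556 0.08  ]
metal 351.3 206.1 9.2 [ 0.5456 -0.1924  0.08  ] [ 0.5461 -0.1927  0.08  ]
metal 297.2 196.5 9.0 [ 0.5776 -0.02    0.08  ] [ 0.5779 -0.0203  0.08  ]
orange 321.0 225.2 8.8 [ 0.4855 -0.0953  0.08  ] [ 0.486  -0.0953  0.08  ]
turq 308.0 163.0 9.5 [ 0.6852 -0.0554  0.08  ] [ 0.6866 -0.0568  0.08  ]
```

View pics/crop1.png

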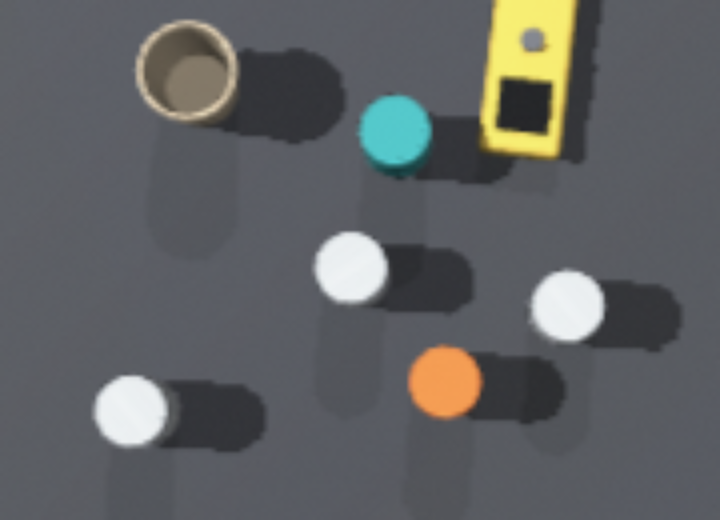

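View pics/crop2.png

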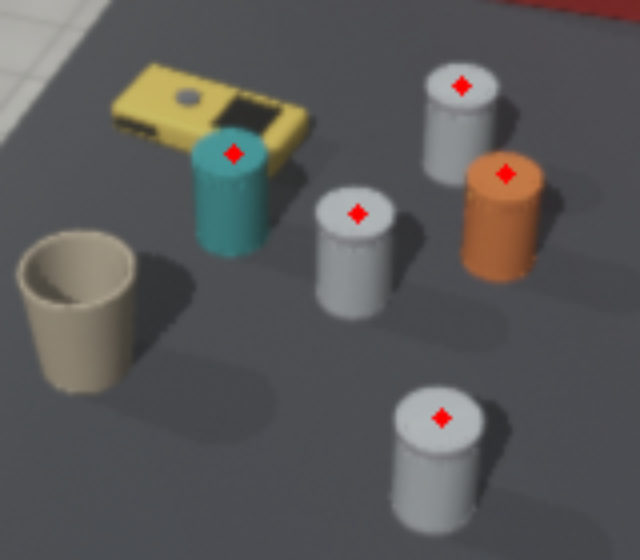

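Call:
move_arm:
  motion:
    - [[2, 4.5, 0, 0, 0, 0, 1], [2, 4.5, 0, 0, 0, 0, 1], [2, 4.5, 0, 0, 0, 0, 1], [2, 4.5, 0, 0, 0, 0, 1], [2, 4.5, 0, 0, 0, 0, 1], [2, 4.5, 0, 0, 0, 0, 1], [2, 4.5, 0, 0, 0, 0, 1], [2, 4.5, 0, 0, 0, 0, 1]]

```text
t: 1.2
eef_pos: [0.3195, -0.158, 0.3017]
eef_rot: [0.8, -0.6, 0.0, -0.001]
wrist_force: [0.8, -0.5, -0.2]
finger_gap: 0.0857
```

Call:
move_arm:
  motion:
    - [[2.1, 4.5, -1, 0, 0, 0, 1], [2.1, 4.5, -1, 0, 0, 0, 1], [2.1, 4.5, -1, 0, 0, 0, 1], [2.1, 4.5, -1, 0, 0, 0, 1], [2.1, 4.5, -1, 0, 0, 0, 1], [2.1, 4.5, -1, 0, 0, 0, 1], [2, 4, -1, 0, 0, 0, 1], [0, 0, 0, 0, 0, 0, 1]]

```text
t: 2.2
eef_pos: [0.4692, 0.166, 0.2302]
eef_rot: [0.801, -0.598, 0.003, -0.001]
wrist_force: [-0.3, -1.6, 0.7]
finger_gap: 0.0852
```

Call:
move_arm:
  motion:
    - [[-0.3, -1, 0, 0, 0, 0, 1], [0, 0, -2, 0, 0, 0, 1], [0, 0, -2, 0, 0, 0, 1], [0, 0, -2, 0, 0, 0, 1], [0, 0, 0, 0, 0, 0, 1], [0, 0, 0, 0, 0, 0, 1], [0, 0, 0, 0, 0, 0, 1], [0, 0, 0, 0, 0, 0, 1]]

```text
t: 3.2
eef_pos: [0.4647, 0.147, 0.1732]
eef_rot: [0.799, -0.601, 0.006, -0.002]
wrist_force: [0.0, -0.2, 0.2]
finger_gap: 0.0855
```

Run:
```python
from plant import r, eyes
from h import *
s=eyes.get_image("side")
cv2.imwrite("pics/s1.png",cv2.resize(s["image"][130:300,250:450],None,fx=3.5,fy=3.5))
q=r.sense();print(q["eef_pos"],q["wrist_force"],q["qd"])
```

```text
[0.46480877 0.14703606 0.17326822] [-0.20666975 -0.33317773 -0.3007573 ] [ 0.00555655  0.00474524  0.00263716 -0.00075561 -0.00339243  0.00192094]
```

View pics/s1.png

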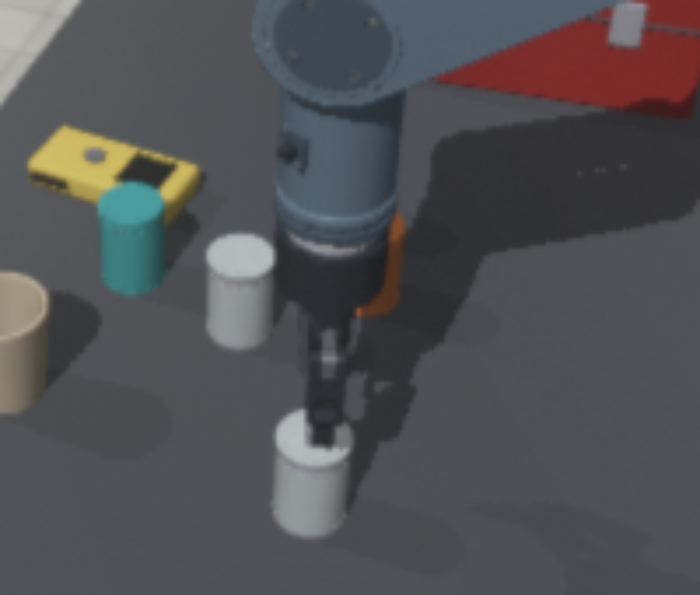

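The crop shows the gripper over the left tin (lid at about (340,254) in the full side view), with the tin still standing. I'll centre it and go down.

Call:
move_arm:
  motion:
    - [[0.2, 0.9, 0, 0, 0, 0, 1], [0, 0, 0, 0, 0, 0, 1], [0, 0, -1.8, 0, 0, 0, 1], [0, 0, -1.8, 0, 0, 0, 1], [0, 0, -1.8, 0, 0, 0, 1], [0, 0, -1.2, 0, 0, 0, 1], [0, 0, -0.4, 0, 0, 0, 1], [0, 0, 0, 0, 0, 0, 1]]

```text
t: 4.25
eef_pos: [0.4679, 0.1585, 0.1022]
eef_rot: [0.8, -0.599, 0.007, -0.003]
wrist_force: [0.2, 0.7, -0.9]
finger_gap: 0.0854
```

Call:
move_arm:
  motion:
    - [[-0.2, -0.2, 0, 0, 0, 0, 1], [0, 0, 0, 0, 0, 0, 0.4], [0, 0, 0, 0, 0, 0, 0.4], [0, 0, 0, 0, 0, 0, 0], [0, 0, 0, 0, 0, 0, 0], [0, 0, 0, 0, 0, 0, 0], [0, 0, 0, 0, 0, 0, 0], [0, 0, 0, 0, 0, 0, 0]]

```text
t: 5.25
eef_pos: [0.4668, 0.1562, 0.1039]
eef_rot: [0.8, -0.599, 0.008, -0.004]
wrist_force: [0.2, -0.7, 0.5]
finger_gap: 0.0546
```

Call:
move_arm:
  motion:
    - [[0, 0, 1, 0, 0, 0, 0], [0, 0, 1.5, 0, 0, 0, 0], [0, 0, 1.5, 0, 0, 0, 0], [0, 0, 1, 0, 0, 0, 0], [0, 0, 0, 0, 0, 0, 0], [0, 0, 0, 0, 0, 0, 0], [0, 0, 0, 0, 0, 0, 0], [0, 0, 0, 0, 0, 0, 0]]

```text
t: 6.25
eef_pos: [0.4626, 0.1559, 0.1525]
eef_rot: [0.8, -0.599, 0.004, -0.0]
wrist_force: [0.4, 0.0, -7.9]
finger_gap: 0.0549
```

Run:
```python
from plant import r, eyes
from h import *
L=[]
for i in range(4):
    s=eyes.get_image("side"); q=r.sense(); L.append(q["wrist_force"]); 
cv2.imwrite("pics/s2.png",cv2.resize(s["image"][130:300,250:450],None,fx=3.5,fy=3.5))
print(np.round(L,2),q["eef_pos"],q["eef_rot"],q["finger_gap"],q["ft_torque"])
```

```text
[[-0.36  0.68 -7.12]
 [ 0.1   0.14 -6.3 ]
 [ 0.03  0.01 -6.65]
 [ 0.35 -0.38 -6.42]] [0.46279078 0.1560115  0.15281197] [ 8.00476570e-01 -5.99349522e-01  4.15698155e-03 -3.60759237e-04] 0.054805342195297375 [ 0.04601824 -0.02688222  0.06335088]
```

View pics/s2.png

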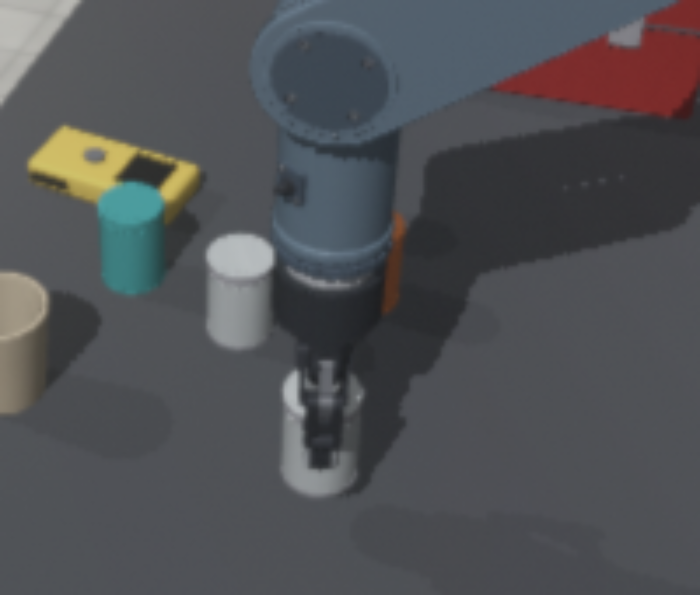

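The left tin is lifted upright at crop (320,430), and the wrist force reads about −6.6 N. Next I'll set it back down.

Call:
move_arm:
  motion:
    - [[0.3, 0, -1, 0, 0, 0, 0], [0, 0, -1.4, 0, 0, 0, 0], [0, 0, -1.2, 0, 0, 0, 0], [0, 0, -0.6, 0, 0, 0, 0], [0, 0, -0.2, 0, 0, 0, 0], [0, 0, 0, 0, 0, 0, 0], [0, 0, 0, 0, 0, 0, 0], [0, 0, 0, 0, 0, 0, 0]]

```text
t: 7.45
eef_pos: [0.466, 0.156, 0.1053]
eef_rot: [0.8, -0.599, 0.004, -0.0]
wrist_force: [1.0, -0.2, -6.6]
finger_gap: 0.0544
```

Still about 1–2 mm up.

Call:
move_arm:
  motion:
    - [[0, 0, -0.2, 0, 0, 0, 0], [0, 0, -0.1, 0, 0, 0, 0], [0, 0, 0, 0, 0, 0, 0], [0, 0, 0, 0, 0, 0, 0.4], [0, 0, 0, 0, 0, 0, 0.7], [0, 0, 0, 0, 0, 0, 1], [0, 0, 0, 0, 0, 0, 1], [0, 0, 0, 0, 0, 0, 1]]

```text
t: 8.45
eef_pos: [0.4688, 0.1563, 0.106]
eef_rot: [0.801, -0.599, 0.007, -0.003]
wrist_force: [-0.0, -0.3, 0.3]
finger_gap: 0.0852
```

Call:
move_arm:
  motion:
    - [[0, 0, 3, 0, 0, 0, 1], [0, 0, 3, 0, 0, 0, 1], [0, 0, 3, 0, 0, 0, 1], [2.2, -3.5, 0, 0, 0, 0, 1], [2.2, -3.5, 0, 0, 0, 0, 1], [2.2, -3.5, 0, 0, 0, 0, 1], [2.2, -3.5, 0, 0, 0, 0, 1], [1.5, -2, 0, 0, 0, 0, 1]]

```text
t: 9.45
eef_pos: [0.5734, -0.007, 0.2002]
eef_rot: [0.802, -0.598, 0.008, -0.003]
wrist_force: [-0.4, -0.5, -0.2]
finger_gap: 0.0856
```

Call:
move_arm:
  motion:
    - [[0, 0, 0, 0, 0, 0, 1], [0, 0, 0, 0, 0, 0, 1], [0, 0, 0, 0, 0, 0, 1], [0, 0, 0, 0, 0, 0, 1], [0, 0, 0, 0, 0, 0, 1], [0, 0, 0, 0, 0, 0, 1], [0, 0, 0, 0, 0, 0, 1], [0, 0, 0, 0, 0, 0, 1]]

```text
t: 10.45
eef_pos: [0.5721, -0.0051, 0.2]
eef_rot: [0.802, -0.597, 0.007, -0.003]
wrist_force: [0.0, 0.3, 0.3]
finger_gap: 0.0854
```

Run:
```python
from plant import r, eyes
from h import *
s=eyes.get_image("side")
cv2.imwrite("pics/s3.png",cv2.resize(s["image"][130:300,250:450],None,fx=3.5,fy=3.5))
q=r.sense();print(q["eef_pos"],q["wrist_force"],q["eef_rot"])
```

```text
[ 0.5721182  -0.00513307  0.20004408] [-0.62869289  0.46080319 -0.73323044] [ 0.80209957 -0.59713751  0.00717641 -0.00340154]
```

View pics/s3.png

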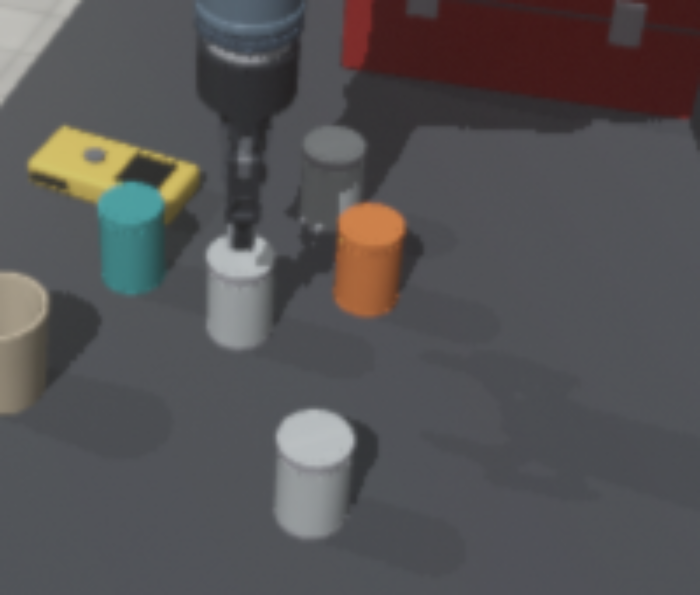

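The left tin stands again at crop (315,475), and the gripper is over the bare middle tin at (240,290), between turquoise and orange. Next come centring and lowering.

Call:
move_arm:
  motion:
    - [[0.7, -1.5, 0, 0, 0, 0, 1], [0, 0, 0, 0, 0, 0, 1], [0, 0, -1, 0, 0, 0, 1], [0, 0, 0, 0, 0, 0, 1], [0, 0, 0, 0, 0, 0, 1], [0, 0, 0, 0, 0, 0, 1], [0, 0, 0, 0, 0, 0, 1], [0, 0, 0, 0, 0, 0, 1]]

```text
t: 11.5
eef_pos: [0.5795, -0.0214, 0.189]
eef_rot: [0.802, -0.597, 0.007, -0.003]
wrist_force: [-0.2, -0.0, -0.0]
finger_gap: 0.0855
```

Call:
move_arm:
  motion:
    - [[0, 0.1, -1.5, 0, 0, 0, 1], [0, 0, -1.8, 0, 0, 0, 1], [0, 0, -1.8, 0, 0, 0, 1], [0, 0, -1.8, 0, 0, 0, 1], [0, 0, -1.2, 0, 0, 0, 1], [0, 0, -0.4, 0, 0, 0, 1], [0, 0, 0, 0, 0, 0, 1], [0, 0, 0, 0, 0, 0, 1]]

```text
t: 12.5
eef_pos: [0.5786, -0.0198, 0.0981]
eef_rot: [0.802, -0.597, 0.006, -0.003]
wrist_force: [-0.3, 0.0, 0.0]
finger_gap: 0.0853
```

Call:
move_arm:
  motion:
    - [[0, 0, 0.4, 0, 0, 0, 1], [0, 0, 0, 0, 0, 0, 0.4], [0, 0, 0, 0, 0, 0, 0.4], [0, 0, 0, 0, 0, 0, 0], [0, 0, 0, 0, 0, 0, 0], [0, 0, 0, 0, 0, 0, 0], [0, 0, 0, 0, 0, 0, 0], [0, 0, 0, 0, 0, 0, 0]]

```text
t: 13.5
eef_pos: [0.5797, -0.0201, 0.1044]
eef_rot: [0.802, -0.597, 0.008, -0.004]
wrist_force: [0.5, -0.3, -0.3]
finger_gap: 0.0559
```

Call:
move_arm:
  motion:
    - [[0, 0, 1, 0, 0, 0, 0], [0, 0, 1.5, 0, 0, 0, 0], [0, 0, 1.5, 0, 0, 0, 0], [0, 0, 1, 0, 0, 0, 0], [0, 0, 0, 0, 0, 0, 0], [0, 0, 0, 0, 0, 0, 0], [0, 0, 0, 0, 0, 0, 0], [0, 0, 0, 0, 0, 0, 0]]

```text
t: 14.5
eef_pos: [0.5782, -0.0197, 0.1567]
eef_rot: [0.802, -0.597, 0.007, -0.003]
wrist_force: [0.0, 0.8, -4.3]
finger_gap: 0.0551
```

Run:
```python
from plant import r, eyes
from h import *
L=[]
for i in range(4):
    s=eyes.get_image("side"); q=r.sense(); L.append(q["wrist_force"]); 
cv2.imwrite("pics/s4.png",cv2.resize(s["image"][130:300,250:450],None,fx=3.5,fy=3.5))
print(np.round(L,2),q["eef_pos"],q["eef_rot"],q["finger_gap"])
```

```text
[[ 0.07 -0.46 -3.31]
 [ 0.19  0.48 -4.14]
 [-0.37 -0.37 -3.88]
 [-0.11  0.58 -4.31]] [ 0.57840961 -0.01972764  0.15696733] [ 0.80208632 -0.59715972  0.00685454 -0.00328876] 0.05524427639946953
```

View pics/s4.png

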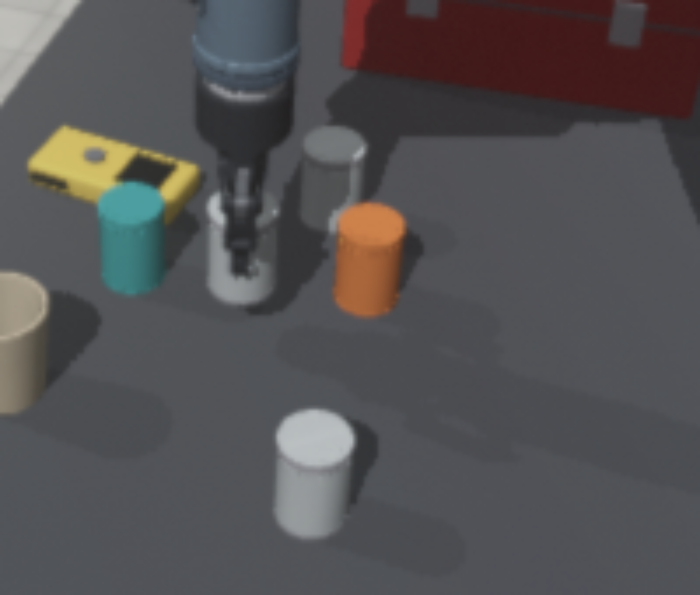

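The middle tin is lifted at crop (240,250) and reads about −4.0 N, lighter than the left. I'll lower it from 0.157 to 0.104.

Call:
move_arm:
  motion:
    - [[0.1, 0, -1, 0, 0, 0, 0], [0, 0, -1.4, 0, 0, 0, 0], [0, 0, -1.4, 0, 0, 0, 0], [0, 0, -0.9, 0, 0, 0, 0], [0, 0, -0.3, 0, 0, 0, 0], [0, 0, 0, 0, 0, 0, 0], [0, 0, 0, 0, 0, 0, 0], [0, 0, 0, 0, 0, 0, 0]]

```text
t: 15.7
eef_pos: [0.5792, -0.0198, 0.1044]
eef_rot: [0.802, -0.597, 0.006, -0.003]
wrist_force: [-0.8, -0.0, -0.9]
finger_gap: 0.0553
```

Call:
move_arm:
  motion:
    - [[0, 0, -0.1, 0, 0, 0, 0], [0, 0, 0, 0, 0, 0, 0], [0, 0, 0, 0, 0, 0, 0.4], [0, 0, 0, 0, 0, 0, 0.7], [0, 0, 0, 0, 0, 0, 1], [0, 0, 0, 0, 0, 0, 1], [0, 0, 0, 0, 0, 0, 1], [0, 0, 0, 0, 0, 0, 1]]

```text
t: 16.7
eef_pos: [0.5805, -0.0201, 0.105]
eef_rot: [0.802, -0.597, 0.008, -0.004]
wrist_force: [-0.3, 0.1, -0.0]
finger_gap: 0.0854
```

Call:
move_arm:
  motion:
    - [[0, 0, 3, 0, 0, 0, 1], [0, 0, 3, 0, 0, 0, 1], [0, 0, 3, 0, 0, 0, 1], [-0.7, -3.8, 0, 0, 0, 0, 1], [-0.7, -3.8, 0, 0, 0, 0, 1], [-0.7, -3.8, 0, 0, 0, 0, 1], [-0.7, -3.8, 0, 0, 0, 0, 1], [-0.5, -2, 0, 0, 0, 0, 1]]

```text
t: 17.7
eef_pos: [0.5463, -0.195, 0.1984]
eef_rot: [0.803, -0.595, 0.009, -0.004]
wrist_force: [-0.3, 1.0, 0.6]
finger_gap: 0.0852
```

Call:
move_arm:
  motion:
    - [[0, 0, 0, 0, 0, 0, 1], [0, 0, 0, 0, 0, 0, 1], [0, 0, 0, 0, 0, 0, 1], [0, 0, 0, 0, 0, 0, 1], [0, 0, 0, 0, 0, 0, 1], [0, 0, 0, 0, 0, 0, 1], [0, 0, 0, 0, 0, 0, 1], [0, 0, 0, 0, 0, 0, 1]]

```text
t: 18.7
eef_pos: [0.5467, -0.1926, 0.1983]
eef_rot: [0.804, -0.595, 0.008, -0.004]
wrist_force: [-0.6, 0.9, 0.3]
finger_gap: 0.0855
```

Run:
```python
from plant import r, eyes
from h import *
s=eyes.get_image("side")
cv2.imwrite("pics/s5.png",cv2.resize(s["image"][130:300,250:450],None,fx=3.5,fy=3.5))
q=r.sense();print(q["eef_pos"],q["wrist_force"],q["eef_rot"])
```

```text
[ 0.5466446  -0.1925724   0.19834047] [-0.55084419  0.23551857  0.25035827] [ 0.80379196 -0.59483579  0.00845886 -0.00416109]
```

View pics/s5.png

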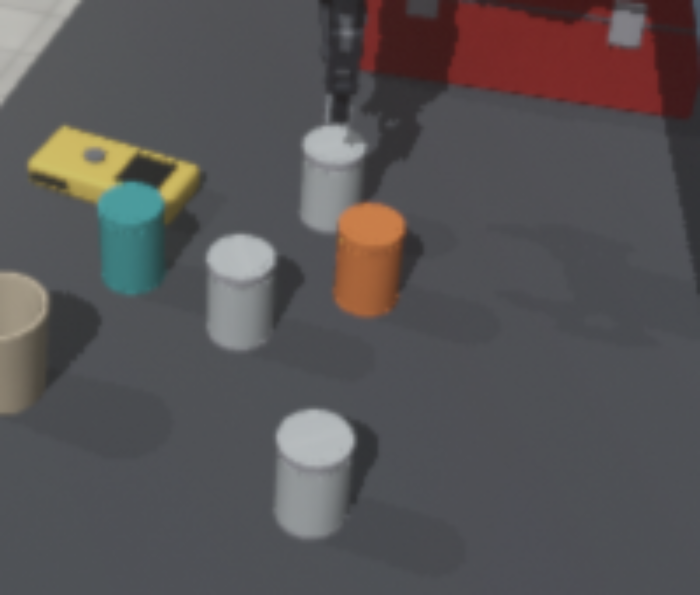

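The middle tin stands again at crop (240,290), and the open gripper is above the right tin at (333,180).

Call:
move_arm:
  motion:
    - [[0, 0, -1.5, 0, 0, 0, 1], [0, 0, -2, 0, 0, 0, 1], [0, 0, -2, 0, 0, 0, 1], [0, 0, -2, 0, 0, 0, 1], [0, 0, -1.2, 0, 0, 0, 1], [0, 0, -0.4, 0, 0, 0, 1], [0, 0, 0, 0, 0, 0, 1], [0, 0, 0, 0, 0, 0, 1]]

```text
t: 19.75
eef_pos: [0.5456, -0.1925, 0.101]
eef_rot: [0.804, -0.595, 0.008, -0.004]
wrist_force: [-0.2, -1.2, -0.9]
finger_gap: 0.0852
```

Call:
move_arm:
  motion:
    - [[0.1, 0, 0.2, 0, 0, 0, 1], [0, 0, 0, 0, 0, 0, 0.4], [0, 0, 0, 0, 0, 0, 0.4], [0, 0, 0, 0, 0, 0, 0], [0, 0, 0, 0, 0, 0, 0], [0, 0, 0, 0, 0, 0, 0], [0, 0, 0, 0, 0, 0, 0], [0, 0, 0, 0, 0, 0, 0]]

```text
t: 20.75
eef_pos: [0.5477, -0.1931, 0.105]
eef_rot: [0.804, -0.595, 0.01, -0.004]
wrist_force: [0.1, -0.4, 0.1]
finger_gap: 0.0546
```

Call:
move_arm:
  motion:
    - [[0, 0, 1, 0, 0, 0, 0], [0, 0, 1.5, 0, 0, 0, 0], [0, 0, 1.5, 0, 0, 0, 0], [0, 0, 1, 0, 0, 0, 0], [0, 0, 0, 0, 0, 0, 0], [0, 0, 0, 0, 0, 0, 0], [0, 0, 0, 0, 0, 0, 0], [0, 0, 0, 0, 0, 0, 0]]

```text
t: 21.75
eef_pos: [0.5467, -0.1925, 0.1579]
eef_rot: [0.804, -0.595, 0.009, -0.004]
wrist_force: [0.2, 0.2, -2.0]
finger_gap: 0.0543
```

Run:
```python
from plant import r, eyes
from h import *
L=[]
for i in range(4):
    s=eyes.get_image("side"); q=r.sense(); L.append(q["wrist_force"]); 
cv2.imwrite("pics/s6.png",cv2.resize(s["image"][130:300,250:450],None,fx=3.5,fy=3.5))
print(np.round(L,2),q["eef_pos"],q["eef_rot"],q["finger_gap"])
```

```text
[[ 0.39 -0.44 -3.21]
 [ 0.6  -0.67 -2.88]
 [ 0.03  1.13 -2.3 ]
 [ 0.13 -0.1  -3.35]] [ 0.54691657 -0.19258756  0.15815496] [ 0.80358594 -0.59510947  0.00877848 -0.00415825] 0.05463388058857545
```

View pics/s6.png

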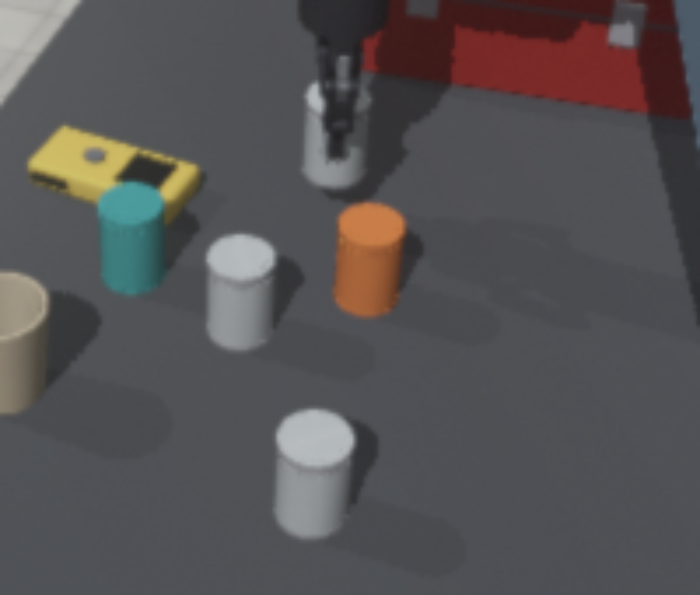

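The right tin is lifted at crop (335,135) and reads about −2.9 N. The weights are therefore left 6.6 N, middle 4.0 N and right 2.9 N, so the left tin is the heaviest. I'll set the right one down.

Call:
move_arm:
  motion:
    - [[0.1, 0, -1, 0, 0, 0, 0], [0, 0, -1.4, 0, 0, 0, 0], [0, 0, -1.4, 0, 0, 0, 0], [0, 0, -0.9, 0, 0, 0, 0], [0, 0, -0.4, 0, 0, 0, 0], [0, 0, 0, 0, 0, 0, 0], [0, 0, 0, 0, 0, 0, 0], [0, 0, 0, 0, 0, 0, 0]]

```text
t: 22.95
eef_pos: [0.548, -0.1926, 0.105]
eef_rot: [0.804, -0.595, 0.009, -0.004]
wrist_force: [-0.1, 0.1, -0.8]
finger_gap: 0.0542
```

Call:
move_arm:
  motion:
    - [[0, 0, -0.1, 0, 0, 0, 0], [0, 0, 0, 0, 0, 0, 0], [0, 0, 0, 0, 0, 0, 0.4], [0, 0, 0, 0, 0, 0, 0.7], [0, 0, 0, 0, 0, 0, 1], [0, 0, 0, 0, 0, 0, 1], [0, 0, 0, 0, 0, 0, 1], [0, 0, 0, 0, 0, 0, 1]]

```text
t: 23.95
eef_pos: [0.5488, -0.193, 0.1051]
eef_rot: [0.804, -0.595, 0.01, -0.004]
wrist_force: [-0.2, 0.4, 0.6]
finger_gap: 0.0854
```

Call:
move_arm:
  motion:
    - [[0, 0, 3, 0, 0, 0, 1], [0, 0, 3, 0, 0, 0, 1], [0, 0, 3, 0, 0, 0, 1], [0, 0, 2, 0, 0, 0, 1], [-1, 4, 0, 0, 0, 0, 1], [-1, 4, 0, 0, 0, 0, 1], [-1, 4, 0, 0, 0, 0, 1], [-1, 4, 0, 0, 0, 0, 1]]

```text
t: 24.95
eef_pos: [0.5078, -0.0318, 0.2188]
eef_rot: [0.802, -0.597, 0.011, -0.005]
wrist_force: [0.5, 0.7, -0.4]
finger_gap: 0.0854
```

Call:
move_arm:
  motion:
    - [[-0.9, 4, 0, 0, 0, 0, 1], [-0.9, 4, 0, 0, 0, 0, 1], [-0.9, 4, 0, 0, 0, 0, 1], [-0.9, 4, 0, 0, 0, 0, 1], [-0.5, 2, 0, 0, 0, 0, 1], [0, 0, 0, 0, 0, 0, 1], [0, 0, 0, 0, 0, 0, 1], [0, 0, 0, 0, 0, 0, 1]]

```text
t: 25.95
eef_pos: [0.464, 0.1553, 0.2197]
eef_rot: [0.803, -0.596, 0.012, -0.005]
wrist_force: [-0.3, -0.6, 0.2]
finger_gap: 0.0852
```

Run:
```python
from plant import r, eyes
from h import *
s=eyes.get_image("side")
cv2.imwrite("pics/s7.png",cv2.resize(s["image"][130:300,250:450],None,fx=3.5,fy=3.5))
q=r.sense();print(q["eef_pos"],q["wrist_force"],q["eef_rot"])
```

```text
[0.4640421  0.15517158 0.21973286] [0.94421438 0.15674534 0.3866739 ] [ 0.80275228 -0.59617097  0.0118062  -0.00543662]
```

View pics/s7.png

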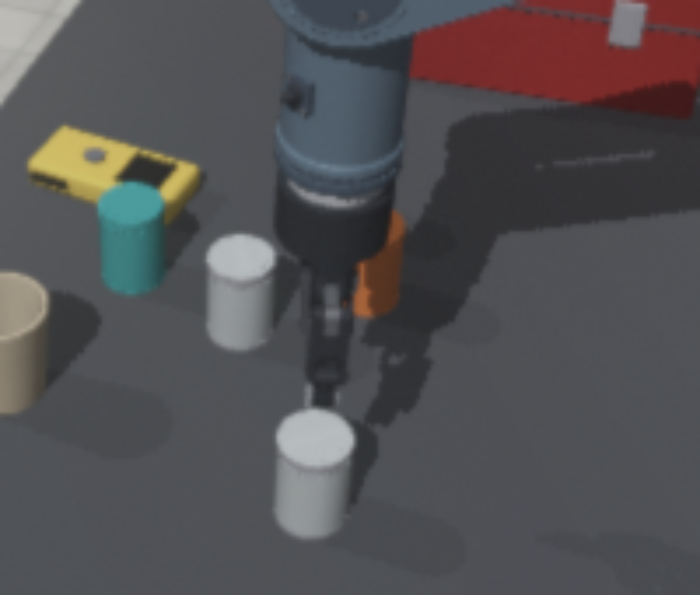

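The left tin stands at crop (315,475) with the gripper above it. I'll go down and grip it again.

Call:
move_arm:
  motion:
    - [[0.3, 0.1, -1.5, 0, 0, 0, 1], [0, 0, -2.3, 0, 0, 0, 1], [0, 0, -2.3, 0, 0, 0, 1], [0, 0, -2.3, 0, 0, 0, 1], [0, 0, -2, 0, 0, 0, 1], [0, 0, -1, 0, 0, 0, 1], [0, 0, 0, 0, 0, 0, 1], [0, 0, 0, 0, 0, 0, 1]]

```text
t: 27.0
eef_pos: [0.468, 0.1527, 0.0978]
eef_rot: [0.801, -0.599, 0.011, -0.005]
wrist_force: [-0.8, 0.3, 0.6]
finger_gap: 0.0852
```

Call:
move_arm:
  motion:
    - [[-0.1, 0.3, 0.4, 0, 0, 0, 1], [0, 0, 0, 0, 0, 0, 0.4], [0, 0, 0, 0, 0, 0, 0.4], [0, 0, 0, 0, 0, 0, 0], [0, 0, 0, 0, 0, 0, 0], [0, 0, 0, 0, 0, 0, 0], [0, 0, 0, 0, 0, 0, 0], [0, 0, 0, 0, 0, 0, 0]]

```text
t: 28.0
eef_pos: [0.4679, 0.1564, 0.1042]
eef_rot: [0.801, -0.599, 0.012, -0.006]
wrist_force: [-0.2, 0.1, -0.2]
finger_gap: 0.0548
```

Call:
move_arm:
  motion:
    - [[0, 0, 1, 0, 0, 0, 0], [0, 0, 2, 0, 0, 0, 0], [0, 0, 3, 0, 0, 0, 0], [0, 0, 3, 0, 0, 0, 0], [0, 0, 3, 0, 0, 0, 0], [0, 0, 3, 0, 0, 0, 0], [0, 0, 2, 0, 0, 0, 0], [0, 0, 1.5, 0, 0, 0, 0]]

```text
t: 29.0
eef_pos: [0.4601, 0.1554, 0.2908]
eef_rot: [0.801, -0.599, 0.006, 0.0]
wrist_force: [-0.3, -0.5, -6.9]
finger_gap: 0.0547
```

Call:
move_arm:
  motion:
    - [[0, 0, 1, 0, 0, 0, 0], [0, 0, 0.3, 0, 0, 0, 0], [0, 0, 0, 0, 0, 0, 0], [0, 0, 0, 0, 0, 0, 0], [0, 0, 0, 0, 0, 0, 0], [0, 0, 0, 0, 0, 0, 0], [0, 0, 0, 0, 0, 0, 0], [0, 0, 0, 0, 0, 0, 0]]

```text
t: 30.0
eef_pos: [0.4582, 0.1552, 0.3021]
eef_rot: [0.801, -0.599, 0.004, 0.002]
wrist_force: [-0.4, -0.1, -6.5]
finger_gap: 0.0544
```

Run:
```python
from plant import r, eyes
from h import *
for i in range(3):
    s=eyes.get_image("side"); q=r.sense(); print(q["wrist_force"].round(2))
t=eyes.get_image("top")
cv2.imwrite("pics/s8.png",cv2.resize(s["image"][80:300,250:450],None,fx=2.7,fy=2.7))
cv2.imwrite("pics/t8.png",cv2.resize(t["image"][130:260,170:390],None,fx=3.5,fy=3.5))
print(q["eef_pos"],q["eef_rot"],q["finger_gap"],abs(q["qd"]).max(),q["t"])
```

```text
[ 0.59  0.04 -6.81]
[ 0.17 -0.15 -8.03]
[ 0.74 -0.07 -7.07]
[0.45825953 0.15518515 0.302155  ] [ 0.80105057 -0.5985802   0.00375226  0.00237538] 0.05460465193104805 0.0024738264019246482 30.15
```

View pics/s8.png

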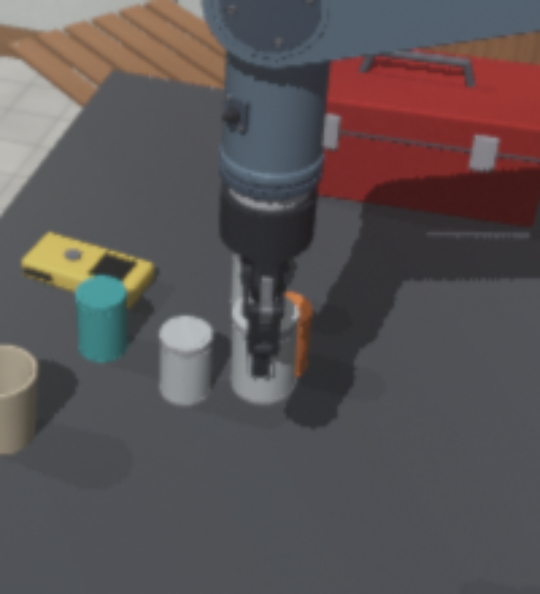

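View pics/t8.png

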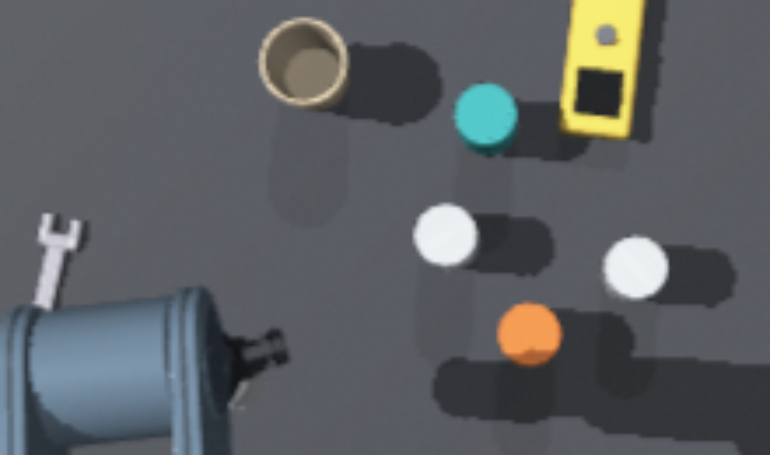

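The left tin is held upright at side-crop (263,350), with its underside about 198 mm up and the arm still. The top crop shows the middle tin (445,235) and right tin (636,268) standing in place. I'm handing the job in.

```bash
python3 -c "
from plant import r
print(r.job_done())"
```

```text
the job is handed in; nothing more can be done
None
```

I lifted the left, middle and right tins about 5 cm in turn and set each back upright where it stood. They read about 6.6 N, 4.0 N and 2.9 N on the wrist sensor. The left tin is the heaviest, so I handed the job in holding it for you to take.

- **Held tin:** the last check showed it upright and still, its underside about 198 mm above the bench. The grip width was steady at 54.6 mm and the wrist force was about −7 N, with readings from −6.5 to −8.0.
- **Other tins:** the middle and right tins stand upright in their places in the last top picture.
- **Bystanders:** the cup and stud finder look unmoved, as do the orange and turquoise look-alikes. The arm partly hid the spanner in that picture. The toolbox was never approached.

No check failed. The wrist force is noisy by up to about 1 N, but the 2.6 N gap between the two heaviest tins is well above that. Handing in gave no verdict.

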